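# Gang three friction blocks in the sprung clamp

## Robot

A 7-joint arm with a two-finger parallel gripper is mounted at the origin on a cart in front of the work surface, level with it; the furniture and walls round the work are solid. World frame = base frame: x ahead of the robot, y to its left, z up, the work surface at z = 0. Lengths are in mm, angles in rad, forces in N, time in s.
With the tool pointing down it reaches from about 400 to 925 mm from the base axis. Payload 4.1 kg.
Tool frame: the origin (TCP) lies at the very end of the fingers, on their centre line; the grasp point (between the pads) lies 19 mm behind it; x points along the fingers, y is the direction in which the jaws open and shut, and the axes are right-handed (so a half turn about x gives the same grasp; the last joint's range is limited). The gripper opens to 85 mm and grips with 20 to 120 N. Pads are 22 mm wide; open, the fingers measure 114 mm over their backs; the gripper's body (76 mm by 85 mm) begins 54 mm behind the grasp point. The pads swing forward as they close: fully open they stand 13 mm farther back than shut.
Start: joints at [-1.381, 0.398, 0.045, 1.537, -0.019, 1.207, -0.051], TCP at [185.099, 623.123, 231.347] pointing down, gripper open.
Joint ranges: [-2.82, 2.82], [-0.49, 2.23], [-1.37, 1.46], [0, 2.46], [-1.36, 4.5], [0.23, 2], [-2.94, 2.94]. Speed limits (rad/s): [2.57, 2.57, 3.14, 3.14, 3.14, 3.14, 3.14].

## Interface

Orientations are given as [roll, pitch, yaw] about the fixed x, y, z axes, in that order (R = Rz(yaw) Ry(pitch) Rx(roll)).
In Python, from bench import ctrl, cams gives the robot as it stands. The module is installed in compiled form; this text tells all that it offers.
- The arm moves only by the shell command python3 -m jog 'ROWS' [OPENING] [FORCE]. ROWS is JSON, a list of rows, each a list of 2 entries, a list of its own where there are three numbers: the shift along the tool's x, y, z in m, then the turn about the tool's x in rad. In form: [[[tx, ty, tz], roll], ...]. A call has 1 to 12 rows; each row shifts and turns the commanded pose from where the row before left it, along the tool's axes as they then stand; what a row does not reach is not made up. A row lasts 1/8 s, in which the tool goes at most 62.5 mm and 10.7 degrees, less where a joint would pass 70% of its speed; a pose out of reach is approached as far as the arm can. A call with a gripper value outside its range is refused whole. OPENING is the finger opening in m, from 0 to 0.0854, set as the call begins (- or left out, the last holds). The fingers move at their own pace and stop on an object; FORCE is the grip in N (left out, the last holds). Time passes only in rows, so rows that do not move let the fingers close. It gives the time, the measured TCP pose, the force and the opening at its end, in the units of the state.
- ctrl.observe(): the state, without advancing time (a new reading comes with each control period).
- cams.camera(name): name is "scene" or "top" or "wrist"; returns the picture (384x512x3 uint8, red, green, blue); there is no depth.
- cams.get_calibration(name): a dict with "K" (3x3 intrinsics, pixels), "k1" (the pictures are not rectified: a ray, as slopes to the right and down, at radius r is drawn at 1 + k1 r^2 times it, then the intrinsics apply), "xyz" and "attitude" of the camera in the world; the wrist camera has in their place "hand_eye" (4x4, takes a point from camera to tool coordinates, whose origin is the TCP and whose axes are the tool frame's). Camera axes: x right, y up, looking along -z (the intrinsics and any distortion apply to the point x, -y, -z); pixel columns grow to the right and rows downward; lengths in mm; the calibration is good to about 2 mm. A picture is of the moment at which its call begins: read the wrist's pose just before it. get_calibration takes no time and is no camera call.
- ctrl.hand_in(): hands the job in, once; it reports no verdict.
Trained networks look in the newest picture that a camera, given by its name, has taken for a name from the list of things; names that differ only in an ending like _2 or _b are one class to them, and where a whole thing is asked for, a point or a joint stands for the part that bears it (a point fixed in the world has none). Each returns a list of dicts, best first, with "p" (0 to 1); they miss things now and then, are a little off and sometimes report something else, mostly with a low value. They report only what shows in the picture. A call takes as long as a camera call. They do not tell look-alikes from the thing itself.
- cams.spot_in(target, camera): "rect" ([centre column, centre row, width, height] in pixels, round what is visible of it).
- cams.spot_point(target, camera): "pixel" ([column, row] in pixels: a listed point, or the origin of a listed thing).
The state is a dict: "time_s": time; "joints": joint angles; "qvel": joint speeds; "tau": joint torques, N m; "tool_pos": TCP position; "tcp_rot": TCP orientation; "wrist_force": force on the tool from outside, world axes, zero at the start; "torque": the same for the moment, N m; "gripper_width": finger opening in mm.
Only numpy, scipy, OpenCV 4.12 (cv2) and the standard library are available. Lean on these libraries where they do the work, as an engineer would, in place of code of your own. Each camera call takes 0.05 s, during which the arm holds its last target. There are 200 camera calls.

## Task

The three brown friction blocks are to be dressed to one height while gripped side by side in the grey sprung clamp. Slide the loose block along the bench, without lifting it, into the gap between the two blocks already in the clamp and its tail jaw, standing upright and in line with those two. Then pull the red plunger knob up, move the tail jaw one hole along towards the blocks so that they are squeezed together, and let the pin go fully home in that hole. Leave the other parts on the bench where they are. Finish still holding the red knob with the pin home, so that I can tighten its lock nut: do not let go.

Things in the scene. Friction and masses are not known exactly. Their poses are not given: they have to be found in the camera images.
- clamp: Grey bench clamp, fixed. Origin on the bench at mid-length of its blocks. y = clamping direction, from fixed head (y -112 to -96 mm; sprung pad's free face at y -74) to tail jaw; x away from the robot. Square steel tube along y at x 70 to 100, top at z 44, 13.6 mm holes in its top every 60 mm. Jaws reach forward to x -50, tops at z 52. The throat is open to the front; its floor is the bench
- jaw_face (a point): Middle of the tail jaw's steel face, at the clamp's x 0, 26 mm above the bench; the face looks to the clamp's -y (the fixed head) and spans x -50 to +54 mm, z 7 to 45 mm. At the start it is at the clamp's y +57 mm. Jaw plate 16 mm thick; its sleeve on the tube is 46 mm wide, top at z 52 mm
- tail_jaw (a joint): Travel of the tail jaw along the tube, m: about 0 at the start, pin in its hole; grows towards the fixed head and the blocks (clamp's -y); the next hole is at 0.060. The pin has about 1 mm play in a hole. About 2 N of sliding friction
- plunger (a joint): Lift of the lock plunger (red knob and pin), m: 0 = pin fully home in a hole, 0.016 = fully up. The pin leaves the hole at about 0.012. A spring pushes it down, 5.5 N when home, 9.5 N fully up; let down between holes, the pin rides on the tube (at 0.012) and drops into the next hole it meets. It travels with the tail jaw
- knob (a point): Centre of the red plunger knob: round, 26 mm across, 22 mm high, axis upright, 85 mm above the bench when the pin is home; from jaw_face it lies 85 mm along the clamp's x and 24 mm along its y. Below it: a 17 mm wide barrel (top at z 71 mm) on the sleeve (top at z 52 mm, 46 mm wide)
- pad (a joint): How far the sprung pad at the fixed head is pressed in, m: 0 free, 0.010 fully in; 3 N preload plus 1.5 N per mm. With three blocks in the clamp and the jaw in the next hole it is in by about 4 mm, so the jaw meets some 9 N on its last 4 mm
- block_a_mid (a point): Centre of the brown friction block against the sprung pad: 100 mm (its x) by 25 mm (its y) by 50 mm high; stands in the clamp with its length along the clamp's x
- block_b_mid (a point): Centre of the brown friction block next to block_a: 100 x 25 x 57 mm high, standing the same way, its face at about the clamp's y -23 mm
- block_c_mid (a point): Centre of the loose brown friction block, 100 mm (its x) by 25 mm (its y) by 54 mm high, 0.09 kg, standing on the bench on its long narrow side in front of the clamp. Between block_b and the tail jaw there is at the start a gap of 80 mm for it
- block_a: The same block as point block_a_mid, origin under its centre
- block_b: The same block as point block_b_mid, origin under its centre
- block_c: The same block as point block_c_mid, origin under its centre
- spring_a: Bystander: upright coil spring, 39 mm across, 68 mm high, on the left
- spring_b: Bystander: upright coil spring, 39 mm across, 66 mm high, on the left
- bearing_a: Bystander: bearing, 48 mm across, 18 mm high, on the right
- bearing_c: Bystander: bearing, 42 mm across, 20 mm high, on the right
- lining_pad_0: Bystander: brake pad, 40 x 61 x 14 mm, on the right
- lining_pad_1: Bystander: brake pad, 40 x 61 x 14 mm, on the right
There are look-alikes about, which are no part of the job. What is shaped like the block_c but blue is not meant.

How it is judged (in metres and radians):
On the way, in this order (a step that is already met when the one before it is completed fails the run):
1. the loose block stands upright in the gap of the clamp, in line with the other two, the tail jaw still pinned in its first hole (x of block_c_mid in the frame of clamp between -0.018 and 0.018 m and y of block_c_mid in the frame of clamp between -0.03 and 0.055 m and angle between the x axis of block_c and the x axis of clamp, either way round below 0.3 rad and angle between block_c's own z axis and vertical below 0.1 rad and value of joint tail_jaw below 0.005 m and value of joint plunger below 0.004 m), for 0.2 s.
2. the plunger is pulled and the tail jaw is on its way between the two holes (value of joint plunger above 0.009 m and value of joint tail_jaw between 0.012 and 0.05 m), for 0.05 s.
At the end, for the whole second after the job is handed in: tail jaw at 57 to 63 mm with pin lift under 3 mm and fingers on the knob (over 2 N); three blocks upright on the bench (3 mm, 0.06 rad), within 20 mm of the clamp's middle front to back, squeezed between jaw and pad (over 2 N at each end, pad in over 1.5 mm) (value of joint tail_jaw between 0.057 and 0.063 m and value of joint plunger below 0.003 m and contact force between the fingers and plunger above 2 N and contact force between tail_jaw and block_c above 2 N and contact force between block_a and pad above 2 N and value of joint pad above 0.0015 m and x of block_c_mid in the frame of clamp between -0.02 and 0.02 m and x of block_a_mid in the frame of clamp between -0.02 and 0.02 m and x of block_b_mid in the frame of clamp between -0.02 and 0.02 m and angle between each of block_a, block_b, block_c's own z axis and vertical below 0.06 rad and height (world z) of each of block_a, block_b, block_c below 0.003 m); the arm keeps its last pose, push and grip.
It fails at once if the loose block is lifted off the bench (over 8 mm) (height (world z) of block_c above 0.008 m).
It fails at once if a block in the clamp is pushed well out of place (over 25 mm) or over (distance of any of block_a, block_b from where it was at the start of the episode above 0.025 m or angle between any of block_a, block_b, block_c's own z axis and vertical above 0.5 rad).
It fails at once if a bystander is knocked away (over 30 mm) (distance of any of spring_a, spring_b, bearing_a, bearing_c, lining_pad_0, lining_pad_1 from where it was at the start of the episode above 0.03 m).
It also fails if it takes over 54 s, if anything falls off the work surface, if the arm or the gripper's body presses on something with over 40 N, if the wrist force passes 120 N, or if a joint passes its speed limit or range.

## Working session

There is one attempt and no reset: what is moved stays moved. The work goes in short steps, Python scripts to look and compute and a shell command to move; the robot and the scene stay as the last step left them, time stands still between calls to the robot, and variables do not carry over. Pictures are saved under pics/ and viewed, about 8 in all and at most 12, crops included, and the job is handed in when it is done.

```bash
mkdir -p pics; cat > h.py <<'E'
import numpy as np, cv2
from scipy.spatial.transform import Rotation as R
from bench import ctrl, cams
def pose():
    s=ctrl.observe(); return np.array(s["tool_pos"]),R.from_euler('xyz',s["tcp_rot"]).as_matrix()
def cam(name,p=None):
    c=cams.get_calibration(name)
    if name=="wrist":
        H=np.array(c["hand_eye"]); t,Rm=p
        return c,Rm@H[:3,:3],Rm@H[:3,3]+t
    return c,R.from_euler('xyz',c["attitude"]).as_matrix(),np.array(c["xyz"])
def ray(px,name,p=None):
    c,Rm,t=cam(name,p);K=np.array(c["K"])
    d=np.array([(px[0]-K[0,2])/K[0,0],(px[1]-K[1,2])/K[1,1]]);u=d.copy()
    for _ in range(20): u=d/(1+c["k1"]*(u@u))
    return t,Rm@np.array([u[0],-u[1],-1.])
def onz(px,z,name,p=None):
    t,d=ray(px,name,p); return t+d*(z-t[2])/d[2]
def proj(X,name,p=None):
    c,Rm,t=cam(name,p);K=np.array(c["K"]);q=Rm.T@(np.array(X)-t)
    u=np.array([q[0],-q[1]])/-q[2];u=u*(1+c["k1"]*(u@u))
    return K[:2,:2]@u+K[:2,2]
def snap(name,f=None,s=1):
    p=pose();im=cams.camera(name)
    if f: cv2.imwrite('pics/'+f,cv2.resize(im[:,:,::-1],None,fx=s,fy=s))
    return im,p
E
python3 - <<'E'
from h import *
s=ctrl.observe();print(s)
for n in("scene","top"):
    c=cams.get_calibration(n);print(n,c)
    snap(n,n+'0.png',1.5)
    for t in("clamp","jaw_face","knob","block_a_mid","block_b_mid","block_c_mid"):
        print(t,[(np.round(d["pixel"]),round(d["p"],2)) for d in cams.spot_point(t,n)][:5])
E
```

```text
{'time_s': 0.0, 'joints': array([-1.38100044,  0.39919803,  0.04503463,  1.53789441, -0.01868204,
        1.20691718, -0.05069332]), 'qvel': array([-9.10308995e-05, -1.92497838e-03, -1.43638434e-03, -3.88731595e-04,
       -9.40407986e-04, -1.56147364e-04, -1.40979998e-04]), 'tau': array([-2.33701840e-04, -4.75112271e+01,  1.36450443e+00, -2.54222649e+01,
        1.15252225e-02,  9.37620207e-03, -1.29555715e-05]), 'tool_pos': array([184.92032772, 622.46475979, 230.25319243]), 'tcp_rot': array([-1.49322097,  1.56880045, -1.78189264]), 'wrist_force': array([ 0.35537984, -0.62260599,  0.90988041]), 'torque': array([-0.01666631, -0.009023  , -0.04879036]), 'gripper_width': 85.23048110939742}
scene {'K': array([[382.66066681,   0.        , 258.2139136 ],
       [  0.        , 382.66066681, 187.32342951],
       [  0.        ,   0.        ,   1.        ]]), 'k1': -0.09033000142032432, 'xyz': array([-309.82338752, -452.55675864,  820.34177359]), 'attitude': array([ 0.86634477,  0.01926089, -1.12207047])}
clamp [(array([262., 186.]), 0.6)]
jaw_face [(array([250., 172.]), 0.98), (array([258.,
[... 374 characters left out ...]
68194],
       [  0.        , 356.95186675, 189.84168313],
       [  0.        ,   0.        ,   1.        ]]), 'k1': -0.025071161891129144, 'xyz': array([ 350.48774941,  -73.75843646, 1180.51007931]), 'attitude': array([ 0.14835326,  0.01660526, -1.54605129])}
clamp []
jaw_face [(array([237., 170.]), 0.81)]
knob [(array([235., 143.]), 0.62)]
block_a_mid [(array([354., 179.]), 0.74), (array([246., 218.]), 0.55), (array([278., 176.]), 0.49), (array([274., 179.]), 0.23)]
block_b_mid [(array([244., 219.]), 0.7), (array([266., 177.]), 0.48)]
block_c_mid [(array([282., 226.]), 0.74), (array([318., 253.]), 0.7), (array([211., 222.]), 0.62), (array([250., 219.]), 0.58), (array([235., 142.]), 0.57)]
```

View pics/top0.png

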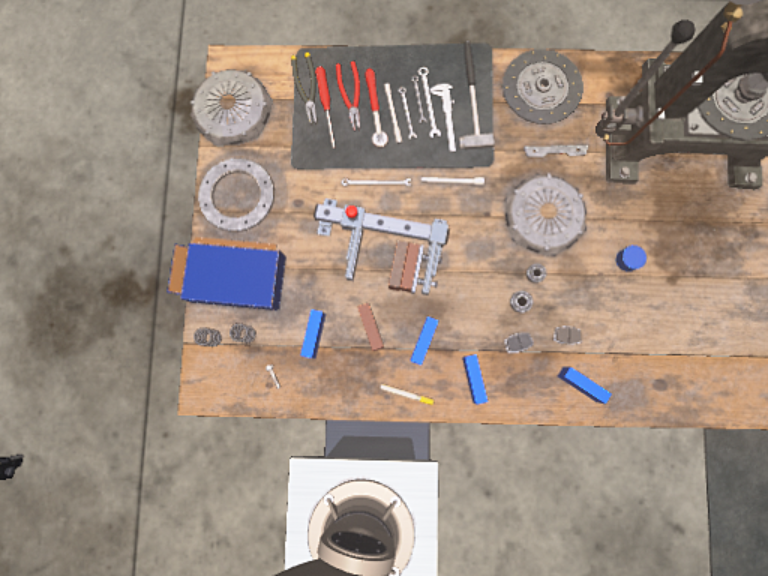

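```bash
python3 - <<'E'
from h import *
im=cams.camera("top")
cv2.imwrite('pics/topc.png',cv2.resize(im[110:290,140:380,::-1],None,fx=3.3,fy=3.3,interpolation=cv2.INTER_CUBIC))
E
```

```text
(no output)
```

View pics/topc.png

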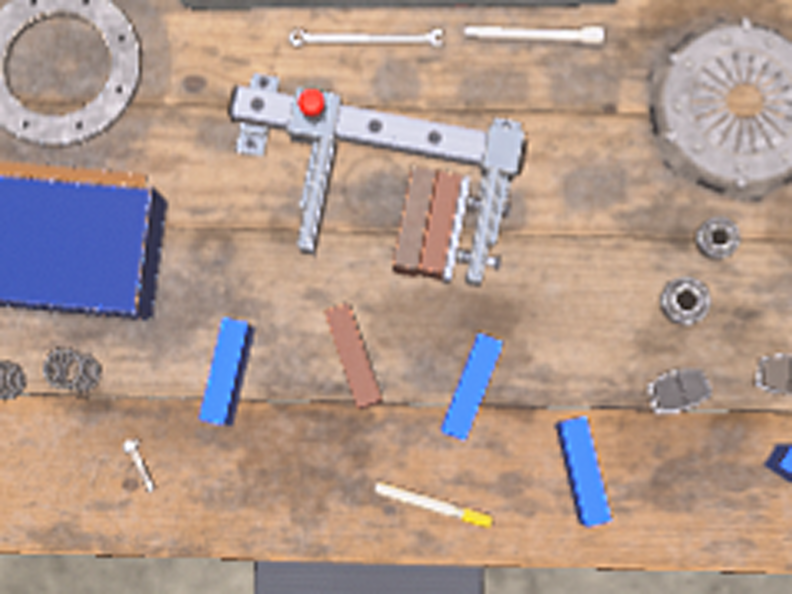

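The top view shows the brown loose block at crop (353,355), i.e. full (247,218). The things it could be taken for are blue: crop (226,371), (472,385), (583,470), full about (208,222), (283,227), (317,252). The brown pair in the clamp is at full (270,177) and the knob at (234,141). Brown and loose is the one I want, and this crop confirms it.

```bash
python3 - <<'E'
from h import *
f=lambda u,v,z:onz((140+u/3.3,110+v/3.3),z,"top")
print("c corners",[f(*q,54).round() for q in((327,308),(349,304),(381,400),(360,407))])
h=[f(*q,44) for q in((257,104),(375,126),(434,137))];print("holes",[x.round() for x in h])
k=f(312,101,96);print("knob top",k.round())
d=h[0]-h[2];y=np.arctan2(d[1],d[0])-np.pi/2;print("clamp yaw",y)
ex=np.array([np.cos(y),np.sin(y),0]);ey=np.array([-np.sin(y),np.cos(y),0])
o=k-85*ex-(57+24)*ey;print("origin from knob",o.round())
print("origin from tube", (h[2]-85*ex).round())
print("b top corners",[f(*q,57).round() for q in((415,167),(438,170),(420,272),(394,266))])
print("jaw end", f(308,248,52).round())
p=pose();print(p[1].round(3))
print(cams.get_calibration("wrist"))
E
```

```text
c corners [array([474.,  15.,  54.]), array([478.,  -6.,  54.]), array([387., -39.,  54.]), array([380., -19.,  54.])]
holes [array([678.,  93.,  44.]), array([657., -26.,  44.]), array([647., -84.,  44.])]
knob top [667.  33.  96.]
clamp yaw -0.16933834246237756
origin from knob [569. -33.  96.]
origin from tube [564. -70.  44.]
b top corners [array([614., -66.,  57.]), array([611., -89.,  57.]), array([510., -73.,  57.]), array([515., -48.,  57.])]
jaw end [532.  36.  52.]
[[ 0.     0.285  0.959]
 [ 0.     0.959 -0.285]
 [-1.     0.     0.   ]]
{'K': array([[290.50384066,   0.        , 258.1047437 ],
       [  0.        , 290.50384066, 193.67106714],
       [  0.        ,   0.        ,   1.        ]]), 'k1': -0.0703781856475786, 'hand_eye': array([[ 4.23011475e-04,  3.16276887e-01, -9.48666829e-01,
        -1.41394706e+02],
       [ 9.99999822e-01, -5.33720251e-04,  2.67963433e-04,
        -1.12388390e-01],
       [-4.21572058e-04, -9.48666773e-01, -3.16277056e-01,
        -8.13286745e+01],
       [ 0.00000000e+00,  0.00000000e+00,  0.00000000e+00,
         1.00000000e+00]])}
```

```bash
python3 -m jog '[[[0,-0.041,0.032],0],[[0,-0.041,0.032],0],[[0,-0.041,0.032],0],[[0,-0.041,0.032],0],[[0,-0.041,0.032],0],[[0,-0.041,0.032],0],[[0,-0.041,0.032],0],[[0,-0.041,0.032],0],[[0,-0.041,0.032],0],[[0,-0.041,0.032],0],[[0,-0.041,0.032],0],[[0,-0.041,0.032],0]]' 0.06 40; python3 -m jog '[[[0,-0.047,0.032],0],[[0.0,0,0],-0.16],[[0,0,0],-0.16],[[0,0,0],-0.16],[[0,0,0],-0.157],[[0,0,0],0]]'
python3 - <<'E'
from h import *
p,Rm=pose();print(p,Rm.round(3))
e=np.array([430,-12,p[2]])-p;print("delta tool",Rm.T@e)
_,q=snap("wrist",'w1.png',1.3)
for d in cams.spot_point("block_c_mid","wrist"): print(d, onz(d["pixel"],27,"wrist",q).round())
E
```

```text
time_s: 2.25
tool_pos: [413.7, 40.6, 231.7]
tcp_rot: [1.017, 1.569, 0.729]
wrist_force: [1.3, 0.1, -0.2]
gripper_width: 60.0
time_s: 3.0
tool_pos: [430.4, -12.0, 231.4]
tcp_rot: [0.405, 1.57, 0.751]
wrist_force: [0.3, 0.9, -0.9]
gripper_width: 60.4
[430.44705986 -12.04130327 231.43599125] [[ 0.    -0.339  0.941]
 [ 0.     0.941  0.339]
 [-1.     0.     0.001]]
delta tool [-1.69939508e-04  1.90618285e-01 -4.06488767e-01]
{'pixel': [104.8, 11.5], 'p': 0.84} [ 323. -228.   27.]
{'pixel': [176.6, 114.6], 'p': 0.62} [ 403. -123.   27.]
{'pixel': [355.9, 187.0], 'p': 0.61} [412. 112.  27.]
{'pixel': [257.3, 166.4], 'p': 0.59} [430. -13.  27.]
```

View pics/w1.png

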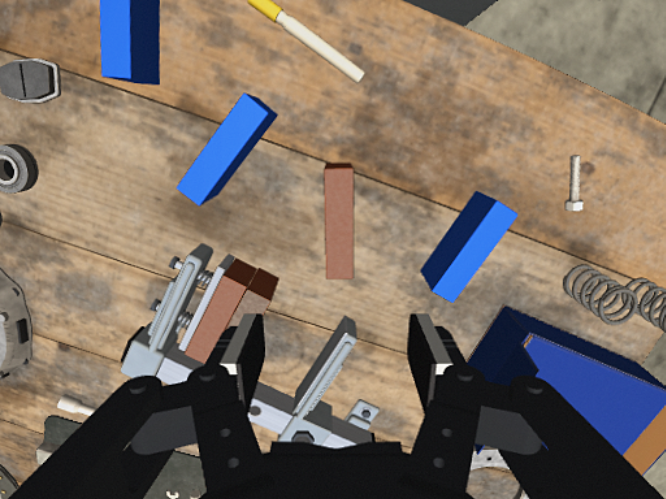

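The wrist view shows the brown block squarely between the fingers at about (338,220) in the enlarged picture. The blue ones at (227,150) and (468,245) are clear of them. Descend and grip.

```bash
python3 -m jog '[[[0.045,0,0],0],[[0.045,0,0],0],[[0.045,0,0],0],[[0.045,0,0],0],[[0.025,0,0],0],[[0.012,0,0],0],[[0,0,0],0]]' ; python3 -m jog '[[[0,0,0],0],[[0,0,0],0],[[0,0,0],0],[[0,0,0],0],[[0,0,0],0],[[0,0,0],0]]' 0.01 30
python3 - <<'E'
from h import *
p,Rm=pose()
y=-0.169;ex=np.array([np.cos(y),np.sin(y),0]);ey=np.array([-np.sin(y),np.cos(y),0])
g=np.array([569.5,-32.7,p[2]])+17*ey
pre=g-115*ex;print(p,Rm.round(3))
print("delta to pre (before turn)",Rm.T@(pre-p),"target",g,"yaw need",np.arctan2(ey[0]*Rm[1,1]-ey[1]*Rm[0,1],ey@Rm[:,1]))
E
```

```text
time_s: 3.98
tool_pos: [430.4, -12.1, 14.1]
tcp_rot: [2.954, 1.57, -2.982]
wrist_force: [0.4, 0.4, -0.2]
gripper_width: 59.6
time_s: 4.72
tool_pos: [431.4, -11.7, 15.3]
tcp_rot: [0.166, 1.569, 0.514]
wrist_force: [-1.5, 0.3, 6.9]
gripper_width: 24.6
[431.39255712 -11.68255632  15.28848542] [[ 0.002 -0.341  0.94 ]
 [ 0.001  0.94   0.341]
 [-1.     0.     0.002]]
delta to pre (before turn) [ 0.07152531  4.75670557 31.09515584] target [572.35934356 -15.94219124  15.28848542] yaw need 0.5172666960194552
```

```bash
python3 -m jog '[[[0,0.0025,0.0155],0],[[0,0.0025,0.0155],0],[[0,0,0],0.13],[[0,0,0],0.13],[[0,0,0],0.13],[[0,0,0],0.127],[[0,0,0],0]]'
python3 - <<'E'
from h import *
p,Rm=pose()
print(p,Rm.round(3),Rm.T@(np.array([572.4,-15.9,p[2]])-p))
_,q=snap("wrist",'w2.png',1.3)
E
```

```text
time_s: 5.6
tool_pos: [458.6, 2.2, 15.3]
tcp_rot: [-0.349, 1.569, -0.518]
wrist_force: [-0.8, -2.2, 6.6]
gripper_width: 24.4
[458.64065411   2.19292531  15.26541613] [[ 0.002  0.169  0.986]
 [-0.001  0.986 -0.169]
 [-1.    -0.001  0.002]] [  0.20916785   1.38005458 115.18070333]
```

View pics/w2.png

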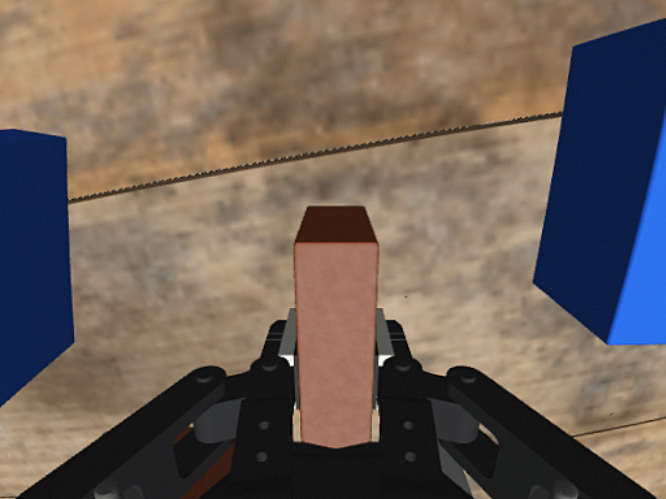

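The block is held upright and straight between the pads, near face at about (336,222), clear of both blue blocks. Slide it in.

```bash
python3 -m jog '[[[0,0.0015,0.015],0],[[0,0,0.015],0],[[0,0,0.015],0],[[0,0,0.015],0]]';python3 -m jog '[[[0,0,0.015],0],[[0,0,0.015],0],[[0,0,0.015],0],[[0,0,0.01],0],[[0,0,0],0],[[0,0,0],0]]'
python3 - <<'E'
from h import *
snap("top");im=cams.camera("top")
cv2.imwrite('pics/top2.png',cv2.resize(im[110:230,180:340,::-1],None,fx=4.5,fy=4.5,interpolation=cv2.INTER_CUBIC))
E
```

```text
time_s: 6.15
tool_pos: [514.0, -4.6, 14.8]
tcp_rot: [2.893, 1.562, 2.725]
wrist_force: [-8.1, 2.0, 14.0]
gripper_width: 24.8
time_s: 6.9
tool_pos: [571.9, -14.5, 15.0]
tcp_rot: [0.488, 1.569, 0.319]
wrist_force: [-0.3, 0.3, 5.2]
gripper_width: 24.4
```

View pics/top2.png

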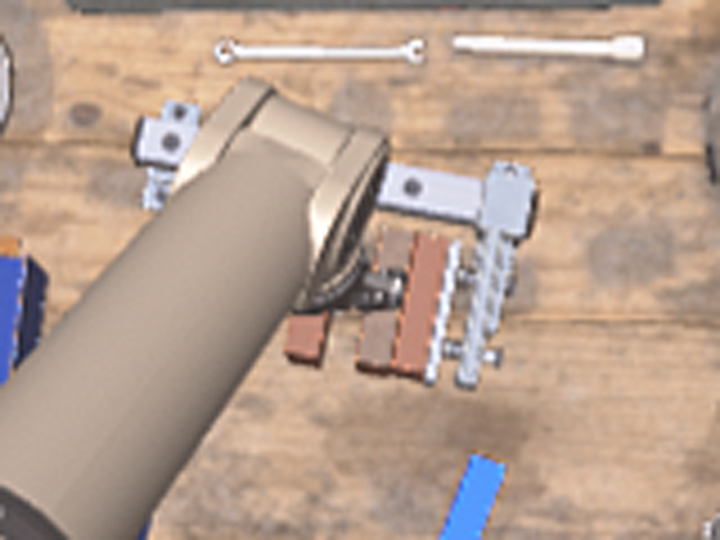

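The brown block stands in the gap with its front edge at (307,355), in line with the pair's fronts at (377,365). Release, go up, and move above the knob.

```bash
python3 -m jog '[[[0,0,0],0],[[0,0,0],0],[[0,0,0],0],[[-0.02,0,0],0],[[-0.04,0,0],0],[[-0.045,0,0],0],[[-0.045,0,0],0],[[-0.03,0.02,0],0],[[0,0.02,0],0],[[0,0.023,0],0],[[0,0,0],0]]' 0.042
python3 - <<'E'
from h import *
p,Rm=pose();print(p,Rm.round(3))
im,q=snap("wrist",'w3.png',1.3)
for t,z in (("knob",85),("block_c_mid",27),("block_b_mid",28),("jaw_face",26)):
    for d in cams.spot_point(t,"wrist")[:3]: print(t,d, onz(d["pixel"],z,"wrist",q).round(1))
for d in cams.spot_in("knob","wrist"): print(d)
E
```

```text
time_s: 8.38
tool_pos: [581.3, 50.4, 192.7]
tcp_rot: [-2.918, 1.568, -3.082]
wrist_force: [0.3, 0.4, -0.1]
gripper_width: 42.2
[581.29651919  50.39275333 192.6990985 ] [[-0.003  0.164  0.987]
 [-0.     0.987 -0.164]
 [-1.    -0.001 -0.003]]
knob {'pixel': [258.4, 274.3], 'p': 0.73} [666.5  36.3  85. ]
block_c_mid {'pixel': [200.1, 172.3], 'p': 0.74} [567.  -11.7  27. ]
block_c_mid {'pixel': [57.9, 34.9], 'p': 0.63} [ 404.6 -122.9   27. ]
block_b_mid {'pixel': [155.1, 180.9], 'p': 0.64} [568.  -63.1  28. ]
{'rect': [257.8, 274.9, 24.8, 30.2], 'p': 0.66}
```

View pics/w3.png

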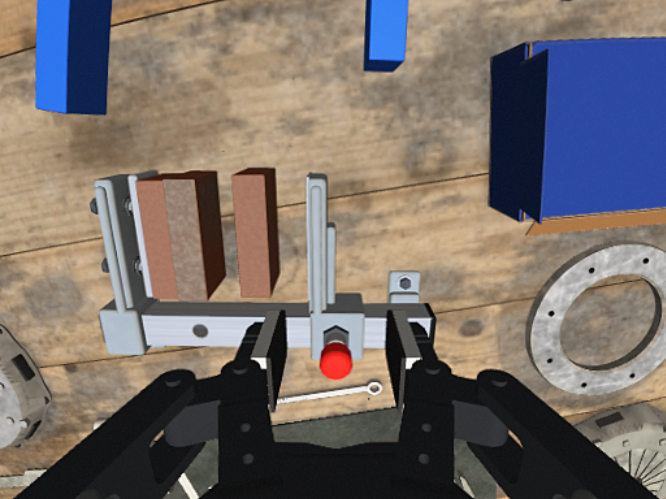

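The pictured block C at (255,232) stands parallel to the pair, and the knob at (336,360) lies on the fingers' centre line. Go over the knob, then down and grip.

```bash
python3 -m jog '[[[0,0,0.028],0],[[0,0,0.029],0],[[0,-0.0005,0.029],0],[[0.03,0,0],0],[[0.035,0,0],0],[[0.035,0,0],0],[[0.025,0,0],0],[[0,0,0],0]]' && python3 -m jog '[[[0,0,0],0],[[0,0,0],0],[[0,0,0],0],[[0,0,0],0],[[0,0,0],0]]' 0.01 60
```

```text
time_s: 9.68
tool_pos: [664.9, 32.1, 67.1]
tcp_rot: [-2.844, 1.566, -3.013]
wrist_force: [-0.2, -0.9, 0.3]
gripper_width: 42.0
time_s: 10.3
tool_pos: [667.3, 34.4, 70.4]
tcp_rot: [1.331, 1.568, 1.163]
wrist_force: [-1.2, 5.8, 2.9]
gripper_width: 24.1
```

```bash
python3 -m jog '[[[-0.005,0,0],0],[[-0.005,0,0],0],[[-0.005,0,0],0],[[0,0,0],0]]'
python3 - <<'E'
from h import *
s=ctrl.observe();print(s["wrist_force"],s["gripper_width"])
snap("scene");im=cams.camera("scene")
cv2.imwrite('pics/s1.png',cv2.resize(im[100:240,180:340,::-1],None,fx=4.2,fy=4.2,interpolation=cv2.INTER_CUBIC))
E
```

```text
time_s: 10.8
tool_pos: [666.8, 31.8, 84.1]
tcp_rot: [-1.023, 1.57, -1.192]
wrist_force: [2.5, 2.7, -9.4]
gripper_width: 24.2
[ 2.45117912  2.70951941 -9.43607527] 24.17111152551756
```

View pics/s1.png

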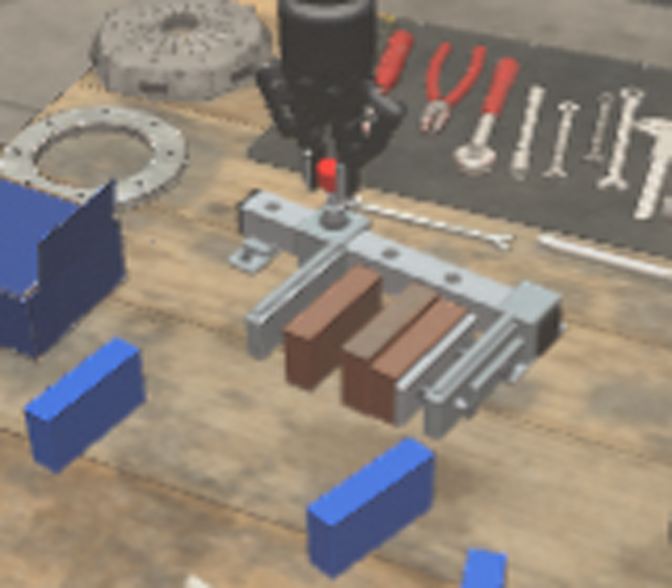

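The knob is gripped and raised at (328,175), all three blocks standing upright. The pull of 9.4 N fits a lift of about 14 mm. Slide the jaw.

```bash
python3 -m jog '[[[-0.0005,-0.004,0],0],[[0,-0.006,0],0],[[0,-0.006,0],0],[[0,-0.006,0],0],[[0,0,0],0]]'; python3 -m jog '[[[0,-0.006,0],0],[[0,-0.006,0],0],[[0,-0.006,0],0],[[0,-0.005,0],0],[[0,-0.005,0],0],[[0,0,0],0]]'
```

```text
time_s: 11.52
tool_pos: [662.8, 8.8, 85.0]
tcp_rot: [-1.347, 1.569, -1.517]
wrist_force: [2.9, -1.6, -10.0]
gripper_width: 23.9
time_s: 12.28
tool_pos: [658.2, -18.1, 84.9]
tcp_rot: [-1.362, 1.57, -1.532]
wrist_force: [3.7, -0.5, -8.9]
gripper_width: 24.3
```

```bash
python3 -m jog '[[[0,-0.003,0],0],[[0,-0.003,0],0],[[0,0,0],0]]';  python3 -m jog '[[[0.002,0,0],0],[[0.002,0,0],0],[[0,0,0],0]]'; python3 -m jog '[[[0,-0.001,0],0],[[0,0,0],0]]'
```

```text
time_s: 12.65
tool_pos: [657.9, -19.8, 84.8]
tcp_rot: [1.579, 1.567, 1.412]
wrist_force: [5.4, 5.2, -10.0]
gripper_width: 24.1
time_s: 13.02
tool_pos: [657.8, -19.8, 80.9]
tcp_rot: [1.631, 1.567, 1.464]
wrist_force: [3.7, 4.6, -7.8]
gripper_width: 23.9
time_s: 13.28
tool_pos: [657.9, -19.9, 81.0]
tcp_rot: [1.602, 1.566, 1.436]
wrist_force: [4.0, 6.0, -7.9]
gripper_width: 23.9
```

```bash
python3 -m jog '[[[-0.002,0,0],0],[[0,-0.003,0],0],[[0,-0.003,0],0],[[0,-0.002,0],0],[[0,0,0],0]]'
python3 - <<'E'
from h import *
s=ctrl.observe();print(s["wrist_force"],s["torque"],s["gripper_width"],s["joints"].round(3))
snap("scene");im=cams.camera("scene")
cv2.imwrite('pics/s2.png',cv2.resize(im[110:220,210:330,::-1],None,fx=5.4,fy=5.4,interpolation=cv2.INTER_CUBIC))
E
```

```text
time_s: 13.9
tool_pos: [657.3, -23.4, 82.6]
tcp_rot: [1.626, 1.561, 1.462]
wrist_force: [5.4, 11.6, -9.4]
gripper_width: 24.5
[ 5.3756799  11.59833142 -9.36654886] [ 2.1516777  -1.16277868 -0.10596783] 24.451035160599012 [-0.497  0.656  0.686  1.672 -0.492  0.991  1.772]
```

View pics/s2.png

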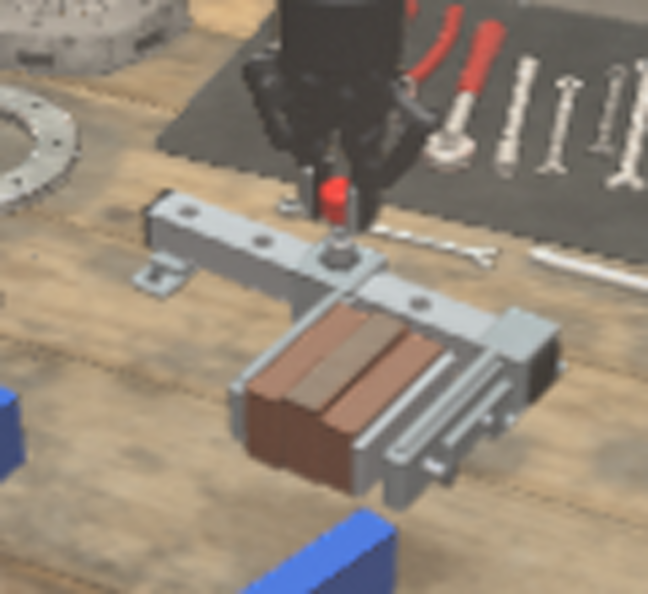

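The three blocks are pressed together (about (320,400)), the knob still raised at (337,195), side force 11.6 N, so the jaw is nearly at the hole. Lower the pin gently and nudge.

```bash
python3 -m jog '[[[0.002,-0.001,0],0],[[0.002,0,0],0],[[0,-0.001,0],0],[[0,0,0],0]]'; python3 -m jog '[[[0.002,-0.001,0],0],[[0.001,-0.001,0],0],[[0,0,0],0]]'
```

```text
time_s: 14.5
tool_pos: [657.1, -24.1, 78.7]
tcp_rot: [1.631, 1.559, 1.468]
wrist_force: [5.9, 13.5, -7.6]
gripper_width: 24.3
time_s: 14.88
tool_pos: [657.0, -24.9, 75.8]
tcp_rot: [1.635, 1.558, 1.472]
wrist_force: [5.5, 14.8, -8.5]
gripper_width: 24.0
```

```bash
python3 -m jog '[[[0.002,0,0],0],[[0.002,0,0],0],[[0.001,0,0],0],[[0,0,0],0]]'; python3 -m jog '[[[0.002,0,0],0],[[0,0,0],0]]'; python3 -m jog '[[[0.001,0,0],0],[[0,0,0],0]]'
```

```text
time_s: 15.38
tool_pos: [657.0, -24.9, 71.1]
tcp_rot: [1.635, 1.558, 1.472]
wrist_force: [4.5, 14.8, -5.9]
gripper_width: 23.9
time_s: 15.62
tool_pos: [657.1, -24.9, 70.4]
tcp_rot: [1.648, 1.557, 1.485]
wrist_force: [2.6, 15.7, 0.6]
gripper_width: 24.2
time_s: 15.88
tool_pos: [657.1, -24.9, 70.4]
tcp_rot: [1.651, 1.556, 1.488]
wrist_force: [-0.3, 16.0, 6.1]
gripper_width: 24.0
```

The drop stopped at z 70.4, the same as at the first home position, and the force reversed from −5.9 to +6 N. So the pin is at the bottom of the hole. One last look.

```bash
python3 -m jog '[[[0,0,0],0],[[0,0,0],0],[[0,0,0],0],[[0,0,0],0]]'
python3 - <<'E'
from h import *
snap("scene");im=cams.camera("scene")
cv2.imwrite('pics/s3.png',cv2.resize(im[110:220,210:330,::-1],None,fx=5.4,fy=5.4,interpolation=cv2.INTER_CUBIC))
E
```

```text
time_s: 16.38
tool_pos: [657.1, -24.9, 70.4]
tcp_rot: [1.645, 1.556, 1.482]
wrist_force: [0.2, 16.9, 7.4]
gripper_width: 24.1
```

View pics/s3.png

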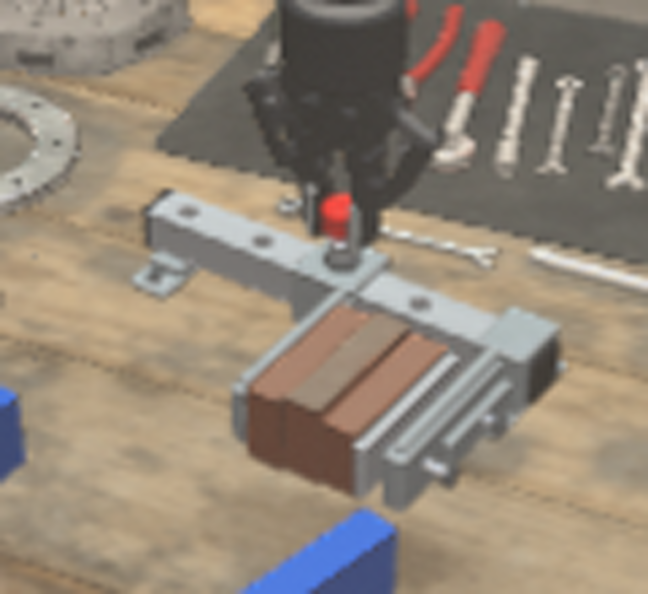

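The knob now sits down on its barrel at (340,215), gripped, and the blocks are upright, flush and squeezed between jaw and pad. Handing in.

```bash
python3 -c "
from bench import ctrl
print(ctrl.hand_in())"
```

```text
the job is handed in; nothing more can be done
None
```

The job is done and handed in at about 16.5 s. The three blocks are squeezed in the clamp, the pin is home in the next hole, and the gripper still holds the red knob. The hand-in gave no verdict.

- **Loose block:** I slid the brown block along the bench into the gap, in line with the other two, without lifting it. I then let go and moved to the knob.
- **Jaw:** I pulled the knob up about 14 mm, moved the jaw one hole along and lowered the pin into the hole.
- **Last checks:**
  - The jaw travelled about 60 mm, worked out from the tool's position.
  - The tool stopped at z 70.4, the same height as when the pin was home at the start. The vertical force turned from −6 to +7 N there.
  - The side push on the jaw is 17 N. The final picture shows the blocks upright and pressed together, and the knob held.
- **Disagreements:**
  - The opening on the 26 mm knob read about 24 mm. The 25 mm block had read 24.5, so this is a little low.
  - While I lowered the pin, the vertical force ran 1–2 N higher than the spring alone would give.
- **Not measured:** I had no direct reading of the pad travel, the force at each block or the pin lift. I did not check the bystanders with a picture at the end; none of my moves were planned near them.

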